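# Open the carrier-gas valve one turn and start the purge

## Task

Open the carrier-gas valve by pushing its hand wheel round by the upright handle, anticlockwise seen from above, through exactly one full turn without running past it, so that the handle comes back to the index post where it began. Only push the handle lightly with the fingers, do not grip it. Then press the large button on the timer box fully in once the wheel is set, let it come back up, leave the small button alone, and leave everything else where it stands.

Things in the scene. Friction and masses are not known exactly. Their poses are not given: they have to be found in the camera images.
- wheel (a joint): turning angle of the valve's hand wheel in rad; 0 = shut, against its stop, handle over the index post (every run starts so); grows anticlockwise seen from above; one full turn is 6.283; the valve could be turned on to 14. Stiff enough to stay where it is left: the handle needs a steady push of about 2 to 4 N.
- handle: black upright handle standing on the wheel's rim, 21 mm in diameter (16 mm at foot and top), 48 mm tall, spinning freely on its own pin, 62 mm from the wheel's axis. Origin at its foot on the rim, z up; its top is 48 mm above the origin, about 170 mm above the table.
- wheel_axis (a point): point on the vertical turning axis of the hand wheel, at the height of the rim's centre line, 118 mm above the table. The aluminium wheel is 136 mm across, its rim bar 12 mm thick (top at 124 mm), with three spokes; its hub's top is at 127 mm. Only the handle stands higher. Below is a steel pedestal with pipe stubs and a small round gauge, all lower than the wheel and within 77 mm of the axis but for the index post.
- index_tip (a point): outer end of the slim steel pointer (34 mm long, 8 mm wide) on the index post that stands fixed just outside the wheel's rim; this end is 105 mm from the axis, 100 mm above the table; at angle 0 and after each full turn the handle is in line with it.
- big_button (a joint): travel of the large button in m; 0 = up, 0.006 = fully in; springs back; fully in takes about 5 N
- big_button_top (a point): centre of the top face of the large round grey button (40 mm across) on top of the grey timer box (130 x 160 mm, 75 mm tall); pressed straight down
- small_button (a joint): travel of the small button in m; 0 = up, 0.005 = fully in; must not be pressed
- small_button_top (a point): centre of the top face of the small round grey button (18 mm across) on the same box, 80 mm from the large one
- beaker: loose steel beaker, 60 mm across, 75 mm tall; origin under its centre; leave it
- jar: loose amber glass jar, 44 mm across, 60 mm tall; origin under its centre; leave it
- fitting: loose brass pipe fitting, 28 mm across, 36 mm tall; origin under its centre; leave it
- wrench: loose wrench, 150 mm long, lying flat along its x; leave it
- sample_box: loose cardboard box, 50 x 80 mm, 30 mm tall; origin under its centre; leave it
- funnel_cup: loose white ceramic bowl, 70 mm across, 50 mm tall; origin under its centre; leave it
- bottle: loose white plastic bottle with blue cap, 56 mm across, 130 mm tall; origin under its centre; leave it
Not all that is in view belongs to the job. Of the things that look like the part that bears big_button, the larger one is meant. Of the things that look like the part that bears wheel, the larger one is meant.

How it is judged:
By the outcome, as a careful person would: the job done as asked, in the order asked, and still so for the second after the job is handed in, with the robot touching nothing.
It also fails if it takes over 62 s, if anything falls off the work surface, if the arm or the gripper's body presses on something with over 40 N, if the wrist force passes 120 N, or if a joint passes its speed limit or range.

## Robot

A 6-joint arm with a two-finger parallel gripper is mounted at the origin on the work surface. World frame = base frame: x ahead of the robot, y to its left, z up, the work surface at z = 0. Lengths are in mm, angles in rad, forces in N, time in s.
With the tool pointing down it reaches from about 400 to 825 mm from the base axis. Payload 7 kg.
Tool frame: the origin (TCP) lies midway between the tips of the shut fingers; the grasp point (between the pads) lies 19 mm behind it (arm.hold_point_z is the distance from the TCP to the grasp point, in mm); x points along the fingers, z is the direction in which the jaws open and shut, and the axes are right-handed (so a half turn about x gives the same grasp; the last joint's range is limited). The gripper opens to 85 mm and grips with 20 to 120 N. Pads are 22 mm wide; open, the fingers measure 114 mm over their backs; the gripper's body (76 mm by 85 mm) begins 54 mm behind the grasp point. The pads swing forward as they close: fully open they stand 13 mm farther back than shut.
Start: joints at [1.513, 0.359, 0.012, 0, -1.224, -0.288], TCP at [228.799, 635.017, 231.302] pointing down, gripper open.
Joint ranges: [-3.07, 3.07], [-1.43, 2.12], [-1.02, 1.25], [-3.03, 1.67], [-3.05, -0], [-3.03, 3.03]. Speed limits (rad/s): [2.39, 2.39, 3.01, 3.14, 3.14, 3.14].

## Interface

Orientations are given as a unit quaternion [x, y, z, w].
In Python, from cell import monitor, grab_frame, finish_job, arm gives the robot as it stands.
- The arm moves only by the shell command python3 -m jog 'ROWS'. ROWS is JSON, a list of rows, each a list of 3 entries, a list of its own where there are three numbers: the closure, from 0 (fully open) to 1 (shut), then the shift along the tool's x, y, z in mm, then the turn, a rotation vector about the tool's x, y, z in degrees. In form: [[claw, [dx, dy, dz], [wx, wy, wz]], ...]. A call has 1 to 8 rows; each row shifts and turns the commanded pose from where the row before left it, along the tool's axes as they then stand; what a row does not reach is not made up. A row lasts 1/10 s, in which the tool goes at most 50 mm and 8.59 degrees, less where a joint would pass 70% of its speed; a pose out of reach is approached as far as the arm can. A call with a gripper value outside its range is refused whole. The fingers move at their own pace and stop on an object; the grip force is fixed at half the most. Time passes only in rows, so rows that do not move let the fingers close. It gives the time, the measured TCP pose, the force and the opening at its end, in the units of the state.
- monitor.get_obs(): the state, without advancing time (a new reading comes with each control period).
- grab_frame(name): name is "scene" or "top"; returns a dict with "img" (384x512x3 uint8, red, green, blue), "K" (3x3 intrinsics, pixels), "k1" (the pictures are not rectified: a ray, as slopes to the right and down, at radius r is drawn at 1 + k1 r^2 times it, then the intrinsics apply), "origin" and "orientation" of the camera in the world. Camera axes: x right, y down, z forward; pixel columns grow to the right and rows downward; lengths in mm; the calibration is good to about 2 mm. A picture is of the moment at which its call begins. There is no depth.
- finish_job(): hands the job in, once; it reports no verdict.
The state is a dict: "time": time; "joints": joint angles; "joint_vel": joint speeds; "tau": joint torques, N m; "tcp_pos": TCP position; "orientation": TCP orientation; "wrist_force": force on the tool from outside, world axes, zero at the start; "moment": the same for the moment, N m; "gripper_width": opening from 0.0 (shut) to 1.0 (fully open).
Only numpy, scipy, OpenCV 4.12 (cv2) and the standard library are available. Lean on these libraries where they do the work, as an engineer would, in place of code of your own. Each camera call takes 0.05 s, during which the arm holds its last target.

## Working session

There is one attempt and no reset: what is moved stays moved. The work goes in short steps, Python scripts to look and compute and a shell command to move; the robot and the scene stay as the last step left them, time stands still between calls to the robot, and variables do not carry over. Pictures are saved under pics/ and viewed, and the job is handed in when it is done.

```bash
ls; mkdir -p pics
python3 - <<'E'
from cell import monitor, grab_frame, arm
import cv2
print(monitor.get_obs(), arm.hold_point_z)
for n in ("scene","top"):
    f=grab_frame(n); cv2.imwrite(f"pics/{n}0.png",cv2.resize(f["img"][:,:,::-1],(800,600),interpolation=cv2.INTER_CUBIC))
    print(n,f["K"],f["k1"],f["origin"],f["orientation"])
E
```

```text
pics
{'time': 0.0, 'joints': array([ 1.51312520e+00,  3.59382524e-01,  1.10796590e-02, -3.41969458e-04,
       -1.22413473e+00, -2.88083357e-01]), 'joint_vel': array([-0.0012455 , -0.00013917, -0.00027853, -0.00093063,  0.00029708,
       -0.00070136]), 'tau': array([-2.90448907e-04, -5.83324313e+01,  2.93426889e+01,  6.93656355e+00,
       -5.97755294e-03,  1.54509928e-05]), 'tcp_pos': array([228.6369515 , 634.58433053, 230.37704912]), 'orientation': array([-0.57812961, -0.40612027,  0.57902865, -0.40688857]), 'wrist_force': array([-0.1122826 , -0.59694543,  0.73325073]), 'moment': array([-0.0018784 , -0.00674768,  0.01090824]), 'gripper_width': 0.9985723262882461} 18.700000000000003
scene [[405.18792403   0.         253.03908729]
 [  0.         405.18792403 191.26063763]
 [  0.           0.           1.        ]] -0.039778154490278377 [1175.94823061   77.44619415  764.8339943 ] [ 0.58844885  0.71987298 -0.28797995 -0.22929978]
top [[495.40216837   0.         248.64869094]
 [  0.         495.40216837 199.62862973]
 [  0.           0.           1.        ]] -0.02922056412984115 [ 482.64786468  -85.85597146 1227.67214383] [ 0.70702923 -0.70596442  0.02979289 -0.0289186 ]
```

View pics/scene0.png

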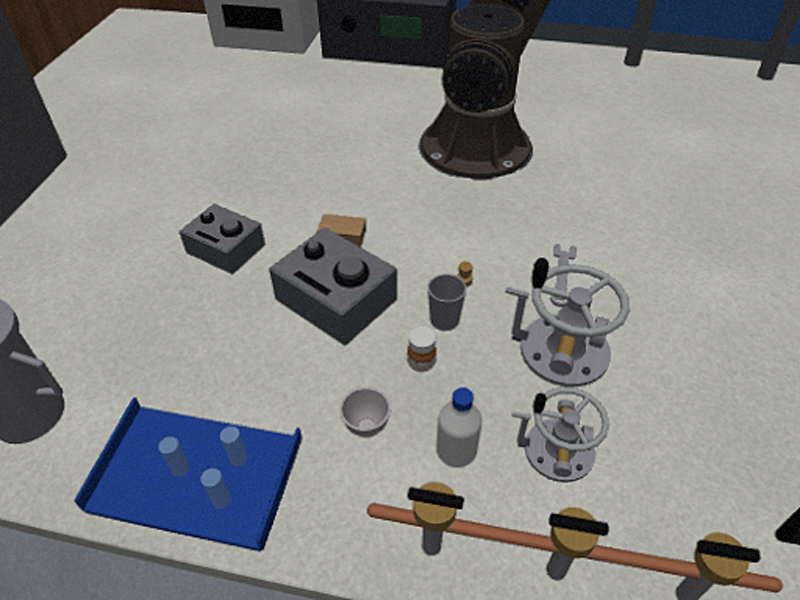

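View pics/top0.png

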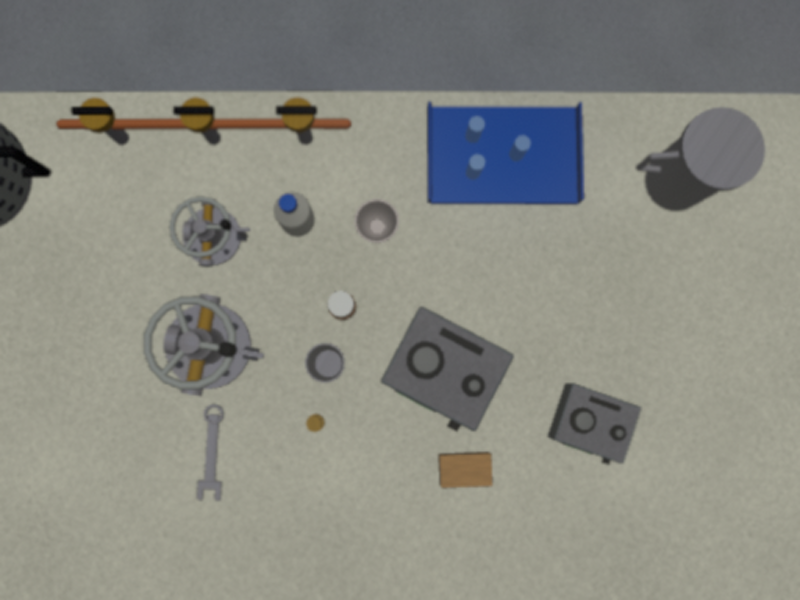

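```bash
cat > h.py <<'E'
import numpy as np, cv2
from scipy.spatial.transform import Rotation as R
from cell import grab_frame, monitor
def crop(f,x0,y0,w,h,name,s=6):
    c=cv2.resize(f["img"][y0:y0+h,x0:x0+w,::-1],None,fx=s,fy=s,interpolation=cv2.INTER_CUBIC)
    for i in range(0,w,10):
        cv2.putText(c,str(x0+i),(i*s,8),0,.3,(0,0,255)); cv2.line(c,(i*s+s//2,10),(i*s+s//2,16),(0,0,255))
    for i in range(0,h,10):
        cv2.putText(c,str(y0+i),(0,i*s+8),0,.3,(0,0,255)); cv2.line(c,(20,i*s+s//2),(26,i*s+s//2),(0,0,255))
    cv2.imwrite("pics/"+name,c)
def ray(f,u,v):
    K=f["K"];x=(u-K[0,2])/K[0,0];y=(v-K[1,2])/K[1,1]
    d=np.array([x,y])
    for _ in range(10): d=np.array([x,y])/(1+f["k1"]*(d@d))
    return np.array(f["origin"]),R.from_quat(f["orientation"]).apply([d[0],d[1],1])
def at(f,u,v,z):
    o,d=ray(f,u,v); return o+d*(z-o[2])/d[2]
def proj(f,p):
    q=R.from_quat(f["orientation"]).inv().apply(np.array(p,float)-f["origin"])
    d=q[:2]/q[2]; d=d*(1+f["k1"]*(d@d)); return d*f["K"][0,0]+[f["K"][0,2],f["K"][1,2]]
E
python3 - <<'E'
from h import *
t=grab_frame("top"); s=grab_frame("scene")
crop(t,85,180,90,80,"t_w.png",8); crop(t,240,190,95,90,"t_b.png",8)
crop(s,320,150,90,100,"s_w.png",6); crop(s,165,140,100,85,"s_b.png",8)
E
```

```text
(no output)
```

View pics/t_w.png

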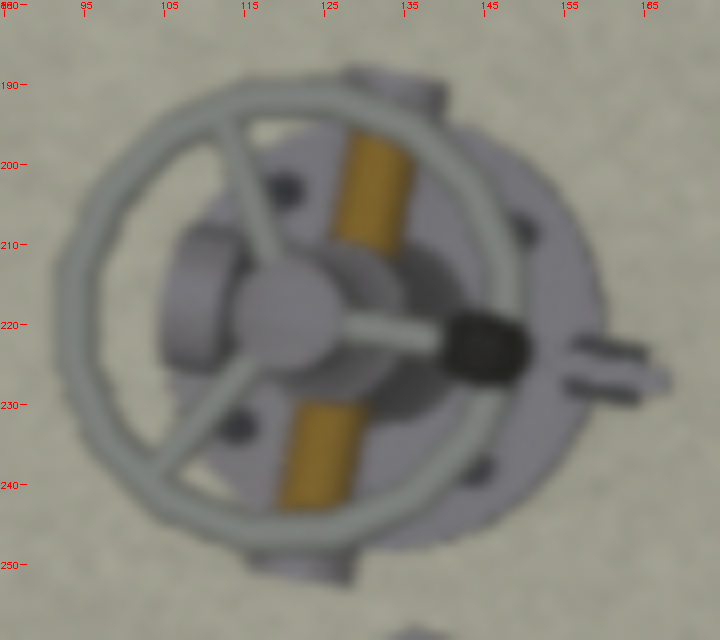

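View pics/t_b.png

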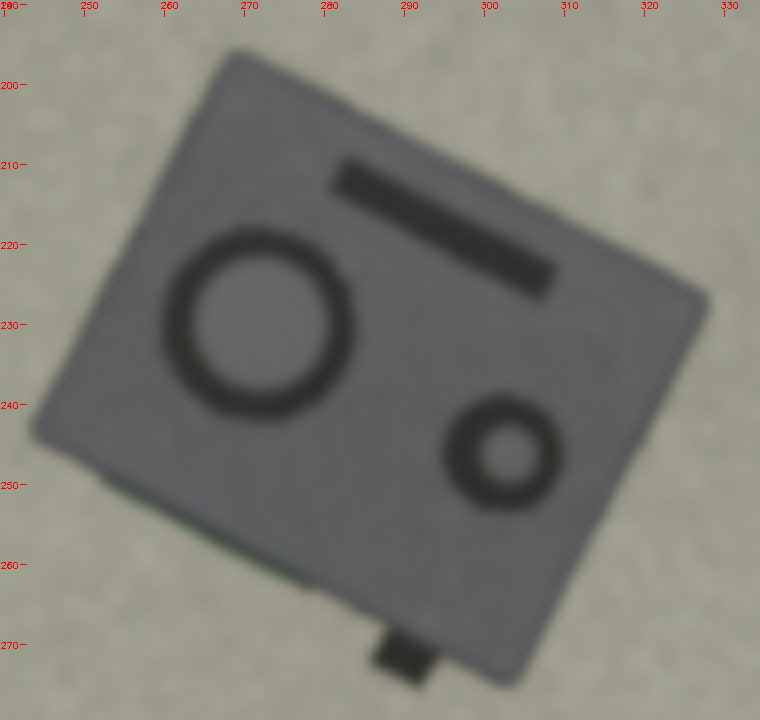

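View pics/s_w.png

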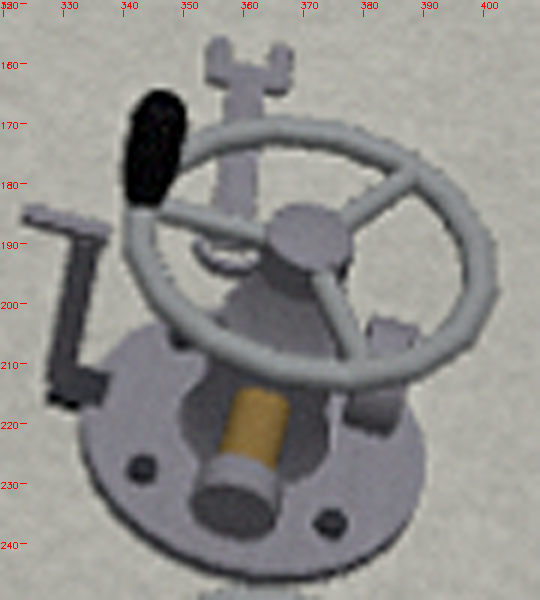

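View pics/s_b.png

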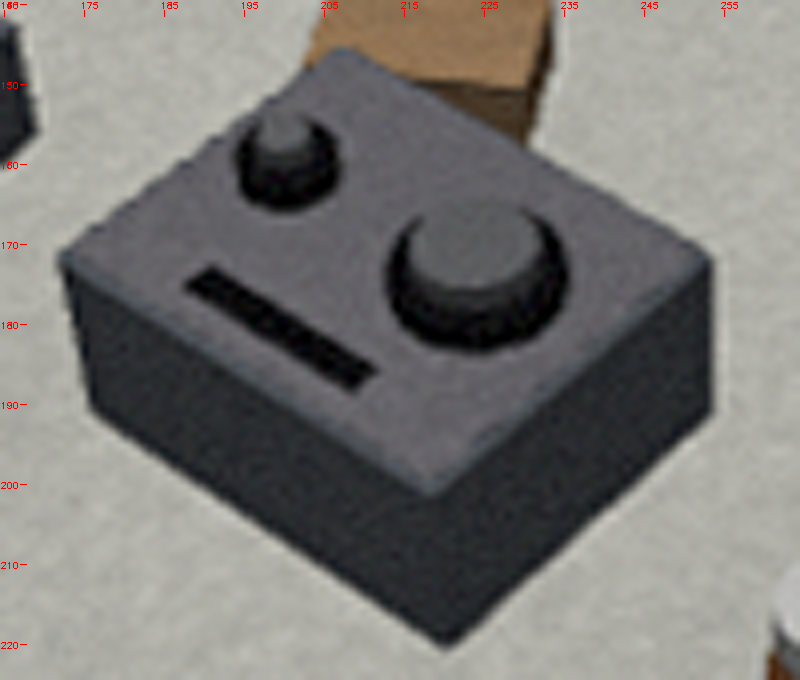

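Run:
```python
from h import *
t=grab_frame("top"); s=grab_frame("scene")
def tri(a,b):
    o1,d1=ray(t,*a);o2,d2=ray(s,*b)
    k=np.linalg.lstsq(np.c_[d1,-d2],o2-o1,rcond=None)[0]
    p,q=o1+k[0]*d1,o2+k[1]*d2; return (p+q)/2,np.linalg.norm(p-q)
print("hub",at(t,120.6,218.7,122),at(s,371.2,189,127),tri((120.6,218.8),(371.2,189)))
print("btn",tri((271.9,229.9),(224.3,169.9)), tri((303.2,246.4),(200.3,157)))
print("ptr",at(t,168.3,227,100),at(s,324,185.5,100))
print("big diam", at(t,240+(328-3.5)/8,230,85)-at(t,240+(191-3.5)/8,230,85))
```

```text
hub [531.4506828  199.11664121 122.        ] [534.13691133 201.03669394 127.        ] (array([531.0896902 , 200.22577924, 123.52532712]), np.float64(2.924219165033398))
btn (array([ 507.18113793, -138.58250808,   95.84747445]), np.float64(3.625459084653749)) (array([ 469.6345289 , -210.15683638,   91.66747455]), np.float64(3.800039911938051))
ptr [513.74805057  95.5322523  100.        ] [516.71065892 100.4534718  100.        ]
big diam [  0.05179423 -39.45227274   0.        ]
```

Run:
```python
from h import *
from cell import arm
print([a for a in dir(arm) if a[0]!='_'])
o=monitor.get_obs()
print(R.from_quat(o["orientation"]).as_matrix().round(3)); print(R.from_quat(o["orientation"]).as_matrix()[:2,1], o["time"])
M=R.from_quat(o["orientation"]).as_matrix(); print(np.degrees(np.arctan2(M[1,1],M[0,1])))
```

```text
['PlanningError', 'hold_point_z']
[[-0.     0.941 -0.339]
 [-0.001 -0.339 -0.941]
 [-1.     0.     0.001]]
[ 0.94078024 -0.33901702] 0.3
-19.816997134713667
```

```bash
python3 -m jog '[[1,[0,29.6,26.6],[0,0,0]],[1,[0,29.6,26.6],[0,0,0]],[1,[0,29.6,26.6],[0,0,0]],[1,[0,29.6,26.6],[0,0,0]],[1,[0,29.6,26.6],[0,0,0]],[1,[0,29.6,26.6],[0,0,0]],[1,[0,29.6,26.6],[0,0,0]]]'
python3 -m jog '[[1,[0,29.6,26.6],[0,0,0]],[1,[0,29.6,26.6],[0,0,0]],[1,[0,29.6,26.6],[0,0,0]],[1,[0,29.6,26.6],[0,0,0]],[1,[0,29.6,26.6],[0,0,0]],[1,[0,29.6,26.6],[0,0,0]],[1,[0,29.6,26.6],[0,0,0]]]'
python3 -m jog '[[1,[0,0,0],[8.5,0,0]],[1,[0,0,0],[8.5,0,0]],[1,[0,0,0],[8.5,0,0]],[1,[0,0,0],[8.5,0,0]],[1,[0,0,0],[8.5,0,0]],[1,[0,0,0],[8.5,0,0]],[1,[0,0,0],[8.5,0,0]]]'
python3 -m jog '[[1,[0,0,0],[8.5,0,0]],[1,[0,0,0],[8.5,0,0]],[1,[0,0,0],[8.5,0,0]],[1,[0,0,0],[8.5,0,0]],[1,[0,0,0],[8.5,0,0]],[1,[0,0,0],[8.5,0,0]],[1,[0,0,0],[8.5,0,0]]]'
python3 -m jog '[[1,[0,0,0],[8.5,0,0]],[1,[0,0,0],[8.5,0,0]],[1,[0,0,0],[8.5,0,0]],[1,[0,0,0],[8.5,0,0]],[1,[0,0,0],[8.5,0,0]],[1,[0,0,0],[8.5,0,0]],[1,[0,0,0],[0,0,0]]]'
cat >> h.py <<'E'
AX=np.array([532.,200.]); T0=np.radians(-99.75)
def st():
    o=monitor.get_obs(); M=R.from_quat(o["orientation"]).as_matrix(); p=o["tcp_pos"]
    print("t",round(o["time"],2),"tcp",p.round(1),"yaw_y",np.degrees(np.arctan2(M[1,1],M[0,1])).round(1),"F",o["wrist_force"].round(1),"j6",np.degrees(o["joints"][5]).round(1),"grip",round(o["gripper_width"],3),"tilt",M[:,0].round(4))
    d=p[:2]-AX; th=np.degrees(np.arctan2(d[1],d[0])-T0); print("rad",np.linalg.norm(d).round(1),"ang",th.round(2))
    return o,M
def body(target):
    o,M=st(); print("body shift",(M.T@(np.array(target)-o["tcp_pos"])).round(1))
E
python3 - <<'E'
from h import *
body([492.4,144,230])
t=grab_frame("top"); s=grab_frame("scene")
crop(t,80,180,100,90,"t1.png",8); crop(s,300,90,130,140,"s1.png",5)
E
```

```text
time: 1.0
tcp_pos: [361.1, 388.1, 231.5]
orientation: [0.579, 0.407, -0.578, 0.407]
wrist_force: [0.3, -0.1, -0.3]
gripper_width: 0.003
time: 1.7
tcp_pos: [492.9, 142.7, 231.6]
orientation: [0.579, 0.407, -0.578, 0.407]
wrist_force: [0.8, 0.5, -0.4]
gripper_width: 0.0
time: 2.4
tcp_pos: [492.4, 144.2, 231.4]
orientation: [0.704, 0.064, -0.704, 0.064]
wrist_force: [-0.8, 0.4, 0.5]
gripper_width: -0.001
time: 3.1
tcp_pos: [492.4, 144.2, 231.4]
orientation: [0.643, -0.294, -0.643, -0.294]
wrist_force: [-0.4, -0.1, -0.4]
gripper_width: -0.0
time: 3.8
tcp_pos: [492.4, 144.2, 231.4]
orientation: [-0.455, 0.541, 0.455, 0.541]
wrist_force: [-0.5, -0.3, -0.7]
gripper_width: -0.002
t 3.8 tcp [492.4 144.2 231.4] yaw_y 170.1 F [-0.5 -0.3 -0.7] j6 -138.2 grip -0.002 tilt [ 1.e-04  1.e-04 -1.e+00]
rad 68.5 ang -25.61
body shift [ 1.4 -0.  -0.2]
```

Run:
```python
from h import *
print(np.degrees(monitor.get_obs()["joints"]).round(1))
```

```text
[  38.3    5.2  -19.4   -0.   -65.4 -137.8]
```

View pics/t1.png

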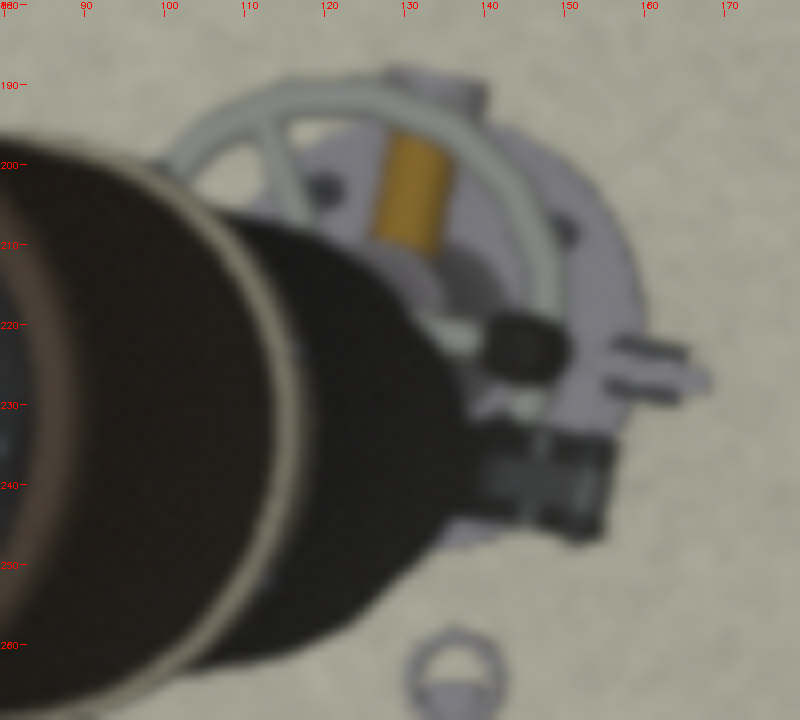

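View pics/s1.png

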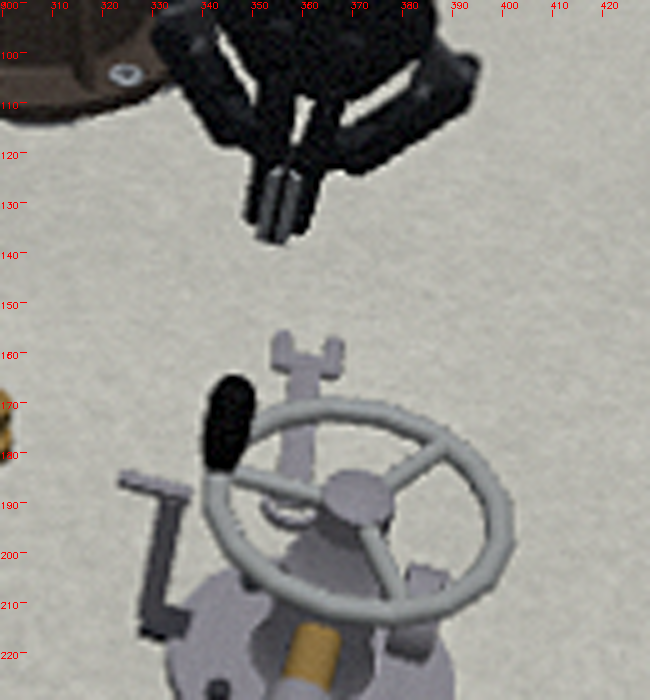

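```bash
python3 -m jog '[[1,[46,0,0],[0,0,0]],[1,[46,0,0],[0,0,0]],[1,[0,0,0],[0,0,0]]]'
for i in 1 ; do python3 -m jog '[[1,[0,-2,0],[0,0,0]],[1,[0,-2,0],[0,0,0]],[1,[0,0,0],[0,0,0]]]'; done
python3 - <<'E'
from h import *
st()
E
python3 -m jog '[[1,[0,-1,0],[0,0,0]],[1,[0,0,0],[0,0,0]]]'
python3 -m jog '[[1,[0,-1,0],[0,0,0]],[1,[0,0,0],[0,0,0]]]'
python3 -m jog '[[1,[0,-1,0],[0,0,0]],[1,[0,0,0],[0,0,0]]]'
```

```text
time: 4.2
tcp_pos: [488.9, 142.1, 134.3]
orientation: [-0.455, 0.544, 0.457, 0.537]
wrist_force: [0.4, -0.8, -0.4]
gripper_width: -0.001
time: 4.5
tcp_pos: [498.0, 144.3, 141.6]
orientation: [-0.456, 0.539, 0.455, 0.542]
wrist_force: [0.8, -0.1, -0.6]
gripper_width: 0.0
t 4.5 tcp [498.  144.3 141.6] yaw_y 170.2 F [ 0.8 -0.1 -0.6] j6 -137.7 grip 0.0 tilt [ 0.0033  0.002  -1.    ]
rad 65.2 ang -21.67
time: 4.7
tcp_pos: [497.9, 143.6, 140.3]
orientation: [-0.456, 0.54, 0.455, 0.541]
wrist_force: [-0.4, 0.2, 0.1]
gripper_width: -0.001
time: 4.9
tcp_pos: [498.5, 143.2, 139.5]
orientation: [-0.455, 0.541, 0.455, 0.541]
wrist_force: [0.8, 0.3, 0.3]
gripper_width: 0.0
time: 5.1
tcp_pos: [499.4, 143.0, 139.2]
orientation: [-0.455, 0.541, 0.455, 0.541]
wrist_force: [-0.1, 0.0, 0.3]
gripper_width: -0.001
```

```bash
for i in 1; do
python3 -m jog '[[1,[0,-1,0],[0,0,0]],[1,[0,0,0],[0,0,0]]]'
python3 -m jog '[[1,[0,-1,0],[0,0,0]],[1,[0,0,0],[0,0,0]]]'
python3 -m jog '[[1,[0,-1,0],[0,0,0]],[1,[0,0,0],[0,0,0]]]'; done | grep -v -e ori -e grip
```

```text
time: 5.3
tcp_pos: [500.1, 142.7, 139.2]
wrist_force: [-1.8, 0.3, 1.7]
time: 5.5
tcp_pos: [501.2, 142.5, 139.2]
wrist_force: [-1.8, 0.1, 1.2]
time: 5.7
tcp_pos: [502.3, 142.4, 139.2]
wrist_force: [-2.3, 0.0, 0.9]
```

```bash
python3 -m jog '[[1,[0,-5.46,-1.46],[-5,0,0]],[1,[0,-5.46,-1.46],[-5,0,0]],[1,[0,-5.46,-1.46],[-5,0,0]],[1,[0,-5.46,-1.46],[-5,0,0]],[1,[0,-5.46,-1.46],[-5,0,0]],[1,[0,-5.46,-1.46],[-5,0,0]],[1,[0,-5.46,-1.46],[-5,0,0]]]'
cat >> h.py <<'E'
def plan(lag=21.5,wheel=None):
    # body coords of axis; predicted wheel angle from contact
    o,M=st(); p=o["tcp_pos"]; a=M.T@np.r_[AX-p[:2],0]
    n=-M[:2,1]; 
    # find theta: handle centre at distance 21.5 along n from TCP
    from scipy.optimize import brentq
    f=lambda th:(AX+62*np.array([np.cos(T0+th),np.sin(T0+th)])-p[:2])@n-lag
    c=np.arctan2(n[1],n[0])-np.pi/2-T0  # aligned
    c=(c+np.pi)%(2*np.pi)-np.pi
    th=brentq(f,c-.8,c+.8); hc=AX+62*np.array([np.cos(T0+th),np.sin(T0+th)])-p[:2]
    print("axis in body n,in",-a[1].round(2),a[2].round(2),"wheel est",np.degrees(th).round(2),"yaw wheel",np.degrees(c).round(2),"side",(M.T@np.r_[hc,0])[2].round(1))
E
python3 - <<'E'
from h import *
plan()
E
```

```text
time: 6.4
tcp_pos: [540.7, 135.5, 139.2]
orientation: [-0.598, 0.378, 0.598, 0.378]
wrist_force: [-3.0, -1.3, 1.0]
gripper_width: -0.002
t 6.4 tcp [540.7 135.5 139.2] yaw_y -154.6 F [-3.  -1.3  1. ] j6 -98.8 grip -0.002 tilt [-6.e-04 -5.e-04 -1.e+00]
rad 65.1 ang 17.41
axis in body n,in 19.8 61.97 wheel est 36.7 yaw wheel 35.13 side -0.0
```

```bash
python3 -m jog '[[1,[0,-5.46,-1.46],[-5,0,0]],[1,[0,-5.46,-1.46],[-5,0,0]],[1,[0,-5.46,-1.46],[-5,0,0]],[1,[0,-5.46,-1.46],[-5,0,0]],[1,[0,-5.46,-1.46],[-5,0,0]],[1,[0,-5.46,-1.46],[-5,0,0]],[1,[0,-5.46,-1.46],[-5,0,0]],[1,[0,-5.46,-1.46],[-5,0,0]]]'
python3 -c "
from h import *
plan()"
python3 -m jog '[[1,[0,-5.46,-1.46],[-5,0,0]],[1,[0,-5.46,-1.46],[-5,0,0]],[1,[0,-5.46,-1.46],[-5,0,0]],[1,[0,-5.46,-1.46],[-5,0,0]],[1,[0,-5.46,-1.46],[-5,0,0]],[1,[0,-5.46,-1.46],[-5,0,0]],[1,[0,-5.46,-1.46],[-5,0,0]],[1,[0,-5.46,-1.46],[-5,0,0]]]'
python3 -c "
from h import *
plan()
t=grab_frame('top'); s=grab_frame('scene')
crop(t,80,180,100,90,'t2.png',8); crop(s,300,90,130,140,'s2.png',5)"
```

```text
time: 7.2
tcp_pos: [580.2, 156.0, 139.2]
orientation: [0.691, -0.151, -0.691, -0.15]
wrist_force: [-1.2, -1.8, 0.7]
gripper_width: -0.001
t 7.2 tcp [580.2 156.  139.2] yaw_y -114.6 F [-1.2 -1.8  0.7] j6 -58.3 grip -0.001 tilt [-2.e-04 -9.e-04 -1.e+00]
rad 65.3 ang 57.37
axis in body n,in 19.91 62.16 wheel est 76.6 yaw wheel 75.14 side 0.2
time: 8.0
tcp_pos: [597.4, 197.2, 139.3]
orientation: [0.701, 0.094, -0.701, 0.095]
wrist_force: [1.5, -3.0, 0.6]
gripper_width: 0.0
t 8.0 tcp [597.4 197.2 139.3] yaw_y -74.6 F [ 1.5 -3.   0.6] j6 -20.7 grip 0.0 tilt [ 7.e-04 -7.e-04 -1.e+00]
rad 65.5 ang 97.3
axis in body n,in 20.06 62.35 wheel est 116.47 yaw wheel 115.14 side 0.4
```

View pics/s2.png

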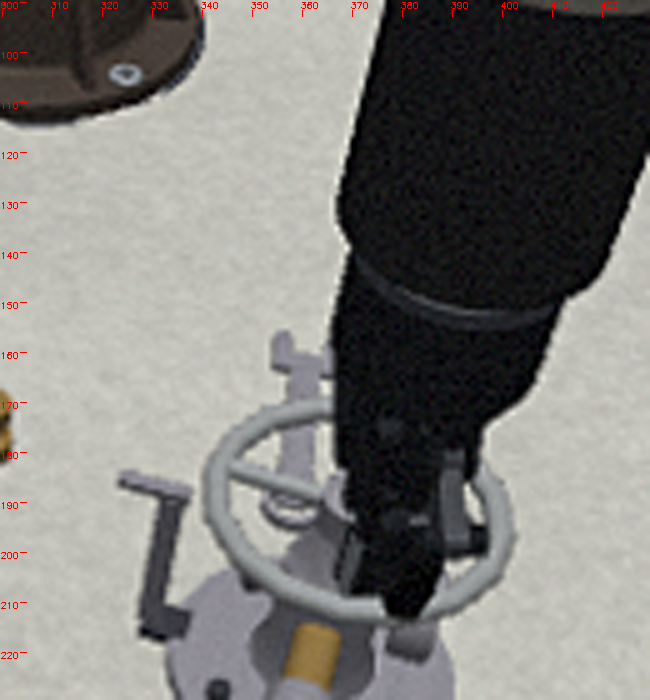

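```bash
python3 -m jog '[[1,[0,-5.46,-1.44],[-5,0,0]],[1,[0,-5.46,-1.44],[-5,0,0]],[1,[0,-5.46,-1.44],[-5,0,0]],[1,[0,-5.46,-1.44],[-5,0,0]],[1,[0,-5.46,-1.44],[-5,0,0]],[1,[0,-5.46,-1.44],[-5,0,0]],[1,[0,-5.46,-1.44],[-5,0,0]],[1,[0,-5.46,-1.44],[-5,0,0]]]'
python3 -c "
from h import *
plan()"
python3 -m jog '[[1,[0,-5.46,-1.44],[-5,0,0]],[1,[0,-5.46,-1.44],[-5,0,0]],[1,[0,-5.46,-1.44],[-5,0,0]],[1,[0,-5.46,-1.44],[-5,0,0]],[1,[0,-5.46,-1.44],[-5,0,0]],[1,[0,-5.46,-1.44],[-5,0,0]],[1,[0,-5.46,-1.44],[-5,0,0]],[1,[0,-5.46,-1.44],[-5,0,0]]]'
python3 -c "
from h import *
plan()
t=grab_frame('top'); s=grab_frame('scene')
crop(t,80,180,100,90,'t3.png',8); crop(s,300,90,130,140,'s3.png',5)"
```

```text
time: 8.9
tcp_pos: [583.8, 239.6, 139.3]
orientation: [0.627, 0.328, -0.626, 0.328]
wrist_force: [3.7, -1.5, -2.5]
gripper_width: 0.001
t 8.9 tcp [583.8 239.6 139.3] yaw_y -34.8 F [ 3.7 -1.5 -2.5] j6 15.2 grip 0.001 tilt [ 1.1e-03  1.0e-04 -1.0e+00]
rad 65.2 ang 137.17
axis in body n,in 19.93 62.06 wheel est 156.43 yaw wheel 154.97 side 0.1
time: 9.7
tcp_pos: [546.4, 263.6, 139.4]
orientation: [0.477, 0.522, -0.476, 0.523]
wrist_force: [2.7, -0.2, -1.3]
gripper_width: -0.004
t 9.7 tcp [546.4 263.6 139.4] yaw_y 5.2 F [ 2.7 -0.2 -1.3] j6 51.0 grip -0.004 tilt [ 0.0017  0.0011 -1.    ]
rad 65.2 ang 177.04
axis in body n,in 20.1 62.05 wheel est -163.72 yaw wheel -165.02 side 0.1
```

View pics/s3.png

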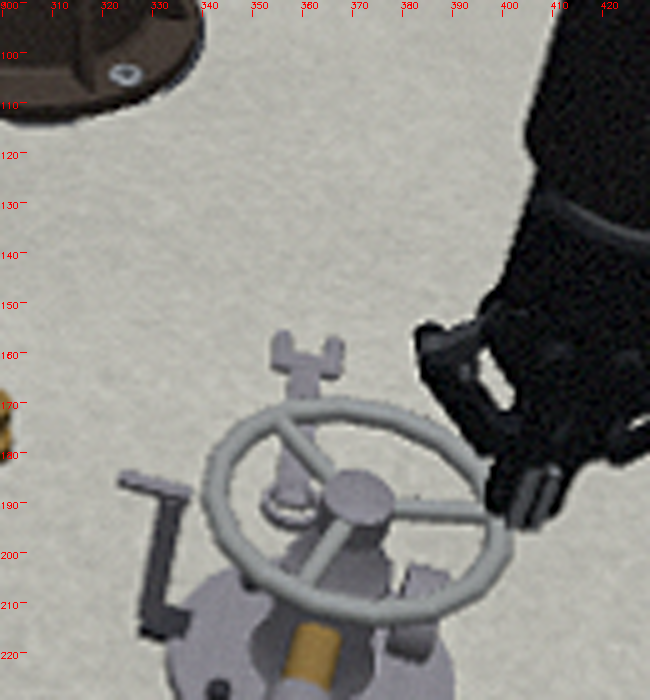

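View pics/t3.png

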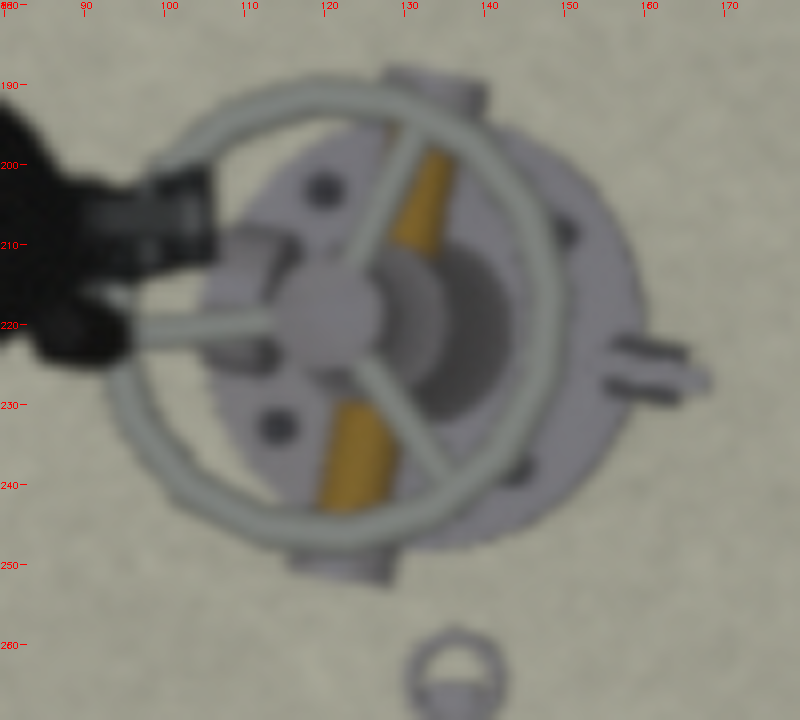

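```bash
python3 -m jog '[[1,[0,-5.46,-1.44],[-5,0,0]],[1,[0,-5.46,-1.44],[-5,0,0]],[1,[0,-5.46,-1.44],[-5,0,0]],[1,[0,-5.46,-1.44],[-5,0,0]],[1,[0,-5.46,-1.44],[-5,0,0]],[1,[0,-5.46,-1.44],[-5,0,0]],[1,[0,-5.46,-1.44],[-5,0,0]],[1,[0,-5.46,-1.44],[-5,0,0]]]'
python3 -c "
from h import *
plan()"
python3 -m jog '[[1,[0,-5.46,-1.44],[-5,0,0]],[1,[0,-5.46,-1.44],[-5,0,0]],[1,[0,-5.46,-1.44],[-5,0,0]],[1,[0,-5.46,-1.44],[-5,0,0]],[1,[0,-5.46,-1.44],[-5,0,0]],[1,[0,-5.46,-1.44],[-5,0,0]],[1,[0,-5.46,-1.44],[-5,0,0]],[1,[0,-5.46,-1.44],[-5,0,0]]]'
python3 -c "
from h import *
plan()"
python3 -m jog '[[1,[0,-5.46,-1.44],[-5,0,0]],[1,[0,-5.46,-1.44],[-5,0,0]],[1,[0,-5.46,-1.44],[-5,0,0]],[1,[0,-5.46,-1.44],[-5,0,0]],[1,[0,-5.46,-1.44],[-5,0,0]],[1,[0,0,0],[0,0,0]]]'
python3 -c "
from h import *
plan()
print(np.degrees(monitor.get_obs()['joints']).round(1))
t=grab_frame('top'); s=grab_frame('scene')
crop(t,80,180,100,90,'t4.png',8); crop(s,300,90,130,140,'s4.png',5)"
```

```text
time: 10.6
tcp_pos: [502.5, 257.7, 139.6]
orientation: [0.271, 0.653, -0.269, 0.654]
wrist_force: [0.9, 2.2, -1.3]
gripper_width: 0.001
t 10.6 tcp [502.5 257.7 139.6] yaw_y 45.1 F [ 0.9  2.2 -1.3] j6 88.1 grip 0.001 tilt [ 0.0016  0.0015 -1.    ]
rad 64.8 ang 216.86
axis in body n,in 20.06 61.66 wheel est -123.79 yaw wheel -125.12 side -0.3
time: 11.4
tcp_pos: [472.5, 224.8, 139.5]
orientation: [0.031, 0.706, -0.029, 0.707]
wrist_force: [0.1, 3.3, -1.9]
gripper_width: 0.004
t 11.4 tcp [472.5 224.8 139.5] yaw_y 85.1 F [ 0.1  3.3 -1.9] j6 128.2 grip 0.004 tilt [ 0.0011  0.0016 -1.    ]
rad 64.4 ang 257.12
axis in body n,in 19.65 61.34 wheel est -83.41 yaw wheel -85.12 side -0.6
time: 12.0
tcp_pos: [467.6, 196.3, 139.5]
orientation: [-0.123, 0.696, 0.123, 0.697]
wrist_force: [-1.0, 0.3, -0.6]
gripper_width: 0.002
t 12.0 tcp [467.6 196.3 139.5] yaw_y 110.0 F [-1.   0.3 -0.6] j6 155.0 grip 0.002 tilt [ 4.e-04  5.e-04 -1.e+00]
rad 64.5 ang -76.94
axis in body n,in 18.54 61.77 wheel est -57.5 yaw wheel -60.23 side -0.2
[ 45.    9.5 -27.6  -0.  -52.9 155. ]
```

View pics/s4.png

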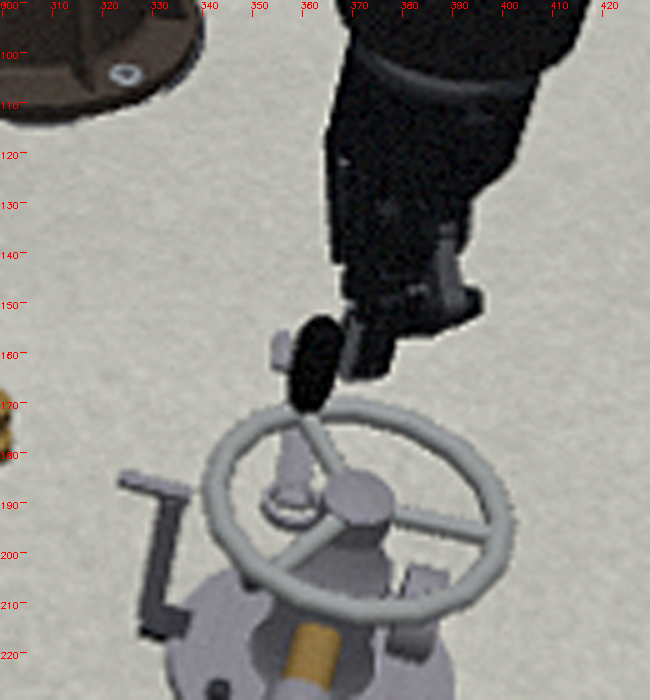

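View pics/t4.png

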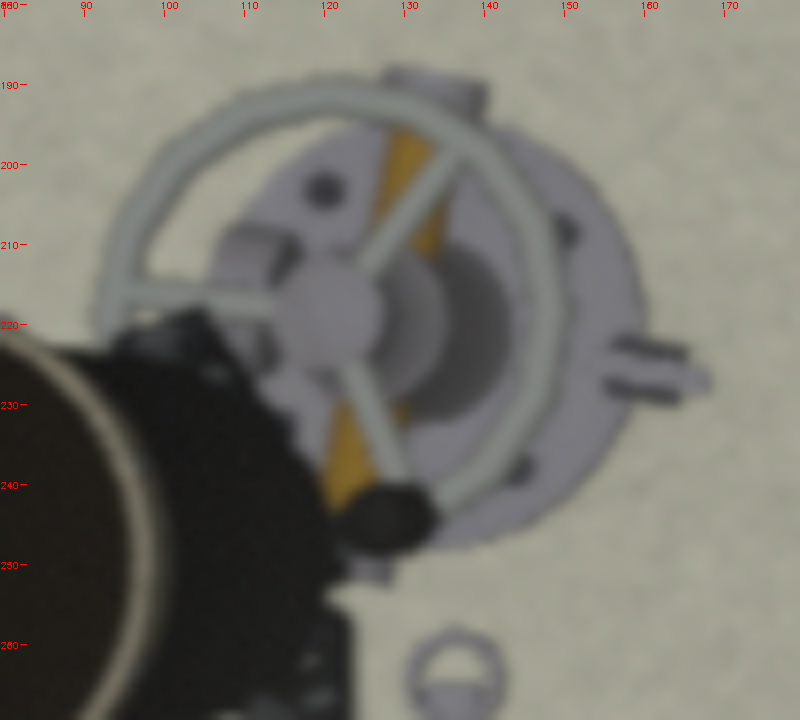

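```bash
python3 -m jog '[[1,[0,10,0],[0,0,0]],[1,[-25,0,0],[0,0,0]],[1,[-25,0,0],[0,0,0]],[1,[0,0,0],[8.5,0,0]],[1,[0,0,0],[8.5,0,0]],[1,[0,0,0],[8.5,0,0]],[1,[0,0,0],[8.5,0,0]],[1,[0,0,0],[8.5,0,0]]]'
python3 -m jog '[[1,[0,0,0],[8.5,0,0]],[1,[0,0,0],[8.5,0,0]],[1,[0,0,0],[8.5,0,0]],[1,[0,0,0],[8.5,0,0]],[1,[0,0,0],[8.5,0,0]],[1,[0,0,0],[8.5,0,0]],[1,[0,0,0],[8.5,0,0]],[1,[0,0,0],[8.5,0,0]]]'
python3 -m jog '[[1,[0,0,0],[8.5,0,0]],[1,[0,0,0],[8.5,0,0]],[1,[0,0,0],[8.5,0,0]],[1,[0,0,0],[8.5,0,0]],[1,[0,0,0],[8.5,0,0]],[1,[0,0,0],[8.5,0,0]],[1,[0,0,0],[8.5,0,0]],[1,[0,0,0],[5.5,0,0]]]'
sed -i 's/def plan(lag=21.5,wheel=None):/def plan(lag=21.5,sg=-1):/; s/n=-M\[:2,1\];/n=sg*M[:2,1]/; s/"axis in body n,in",-a\[1\].round(2),a\[2\].round(2)/"axis in body n,in",(sg*a[1]).round(2),(-sg*a[2]).round(2)/' h.py
python3 -c "
from h import *
plan(sg=1)
print(np.degrees(monitor.get_obs()['joints']).round(1))
t=grab_frame('top'); s=grab_frame('scene')
crop(t,80,180,100,90,'t5.png',8); crop(s,300,90,130,140,'s5.png',5)"
```

```text
time: 12.9
tcp_pos: [463.8, 206.6, 189.3]
orientation: [0.14, 0.693, -0.14, 0.693]
wrist_force: [-0.7, -0.5, -0.3]
gripper_width: 0.0
time: 13.7
tcp_pos: [463.8, 206.6, 189.3]
orientation: [-0.503, -0.497, 0.503, -0.497]
wrist_force: [-0.3, -0.2, 0.5]
gripper_width: -0.001
time: 14.5
tcp_pos: [463.8, 206.6, 189.3]
orientation: [-0.691, -0.148, 0.691, -0.148]
wrist_force: [-0.5, 0.7, -0.8]
gripper_width: -0.001
t 14.5 tcp [463.8 206.6 189.3] yaw_y -65.8 F [-0.5  0.7 -0.8] j6 -22.0 grip -0.001 tilt [-0.e+00 -1.e-04 -1.e+00]
rad 68.5 ang 274.22
axis in body n,in 34.0 59.46 wheel est -67.66 yaw wheel -56.02 side 1.3
[ 46.2   6.7 -23.6   0.  -59.7 -22. ]
```

View pics/s5.png

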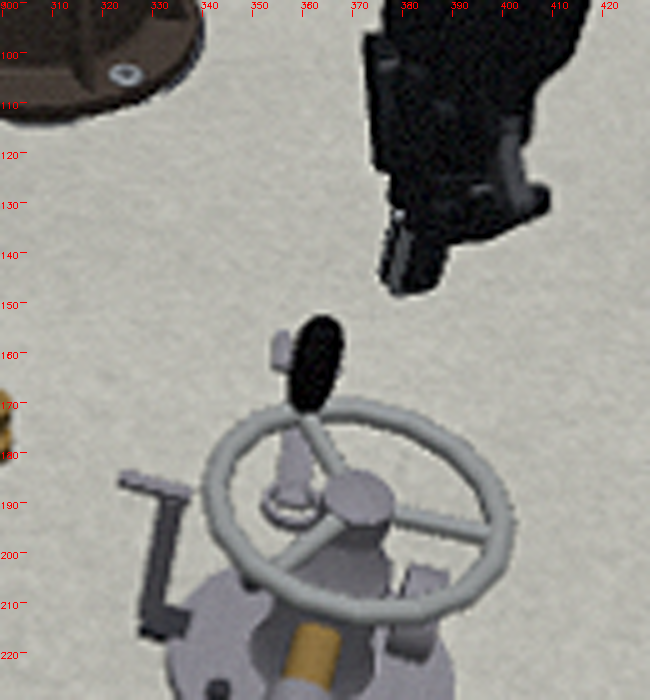

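View pics/t5.png

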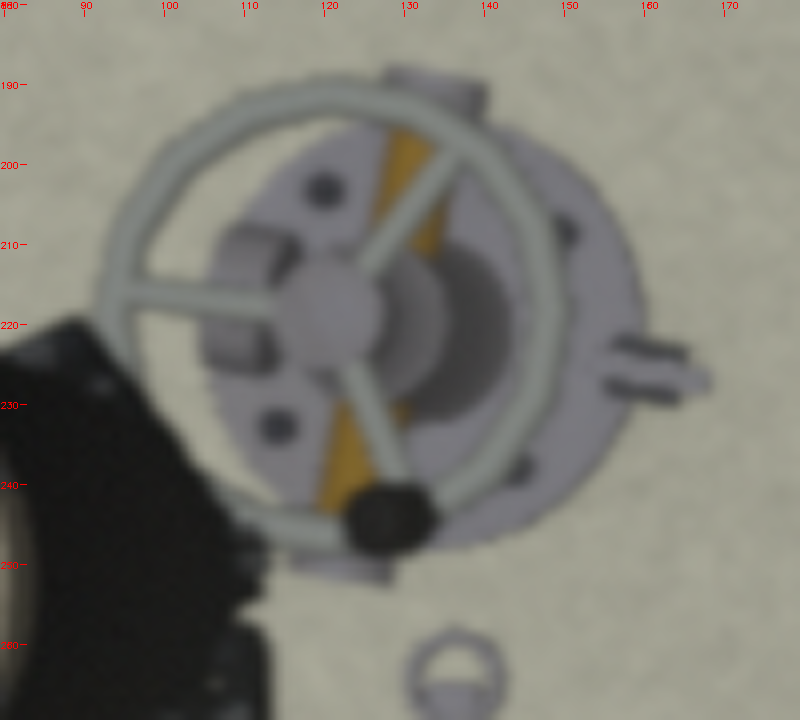

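```bash
python3 -c "
from h import *
t=grab_frame('top')
for u,v in((145.3,223.2),(128.4,244.4)):
    p=at(t,u,v,152)[:2]; d=p-AX; print(p.round(1),np.linalg.norm(d).round(1),np.degrees(np.arctan2(d[1],d[0])-T0).round(1)%360)
"
```

```text
[520.5 137.3] 63.7 359.3
[474.5 173.2] 63.5 304.7
```

```bash
python3 -m jog '[[1,[20,0,2.5],[0,0,0]],[1,[20,0,0],[0,0,0]],[1,[10,0,0],[0,0,0]],[1,[0,4,0],[0,0,0]],[1,[0,4,0],[0,0,0]],[1,[0,3,0],[0,0,0]],[1,[0,0,0],[0,0,0]]]'
python3 -c "
from h import *
plan(sg=1)"
python3 -m jog '[[1,[0,1.5,0],[0,0,0]],[1,[0,0,0],[0,0,0]]]'
python3 -m jog '[[1,[0,1.5,0],[0,0,0]],[1,[0,0,0],[0,0,0]]]'
python3 -c "
from h import *
plan(sg=1)"
```

```text
time: 15.35
tcp_pos: [466.9, 194.9, 140.1]
orientation: [0.691, 0.151, -0.69, 0.151]
wrist_force: [-0.3, -0.1, 0.0]
gripper_width: -0.0
t 15.35 tcp [466.9 194.9 140.1] yaw_y -65.3 F [-0.3 -0.1  0. ] j6 -20.3 grip -0.0 tilt [ 0.0011  0.001  -1.    ]
rad 65.3 ang -75.77
axis in body n,in 22.55 61.31 wheel est -56.55 yaw wheel -55.58 side 0.7
time: 15.55
tcp_pos: [467.3, 193.8, 139.8]
orientation: [0.691, 0.151, -0.69, 0.151]
wrist_force: [0.3, 1.0, -0.2]
gripper_width: 0.002
time: 15.75
tcp_pos: [467.7, 192.3, 139.5]
orientation: [0.691, 0.151, -0.691, 0.151]
wrist_force: [0.8, 1.3, 0.9]
gripper_width: -0.002
t 15.75 tcp [467.7 192.3 139.5] yaw_y -65.3 F [0.8 1.3 0.9] j6 -19.9 grip -0.002 tilt [ 4.e-04  3.e-04 -1.e+00]
rad 64.8 ang -73.43
axis in body n,in 19.88 61.63 wheel est -54.06 yaw wheel -55.55 side 0.4
```

```bash
python3 -m jog '[[1,[0,5.46,1.44],[-5,0,0]],[1,[0,5.46,1.44],[-5,0,0]],[1,[0,5.46,1.44],[-5,0,0]],[1,[0,5.46,1.44],[-5,0,0]],[1,[0,5.46,1.44],[-5,0,0]],[1,[0,5.46,1.44],[-5,0,0]],[1,[0,5.46,1.44],[-5,0,0]],[1,[0,5.46,1.44],[-5,0,0]]]'
python3 -m jog '[[1,[0,2.2,0.5],[-2,0,0]],[1,[0,0,0],[0,0,0]],[1,[0,0,0],[0,0,0]]]'
python3 -c "
from h import *
plan(sg=1)
t=grab_frame('top'); s=grab_frame('scene')
crop(t,80,180,100,90,'t6.png',8); crop(s,300,90,130,140,'s6.png',5)"
```

```text
time: 16.55
tcp_pos: [487.6, 152.6, 139.2]
orientation: [-0.596, -0.379, 0.597, -0.379]
wrist_force: [-2.4, 1.7, 1.9]
gripper_width: 0.001
time: 16.85
tcp_pos: [489.5, 151.3, 139.1]
orientation: [-0.591, -0.388, 0.591, -0.388]
wrist_force: [0.5, -0.4, 0.5]
gripper_width: -0.001
t 16.85 tcp [489.5 151.3 139.1] yaw_y -23.4 F [ 0.5 -0.4  0.5] j6 27.4 grip -0.001 tilt [-3.e-04 -5.e-04 -1.e+00]
rad 64.6 ang -31.31
axis in body n,in 19.62 61.59 wheel est -11.9 yaw wheel -13.64 side 0.4
```

View pics/t6.png

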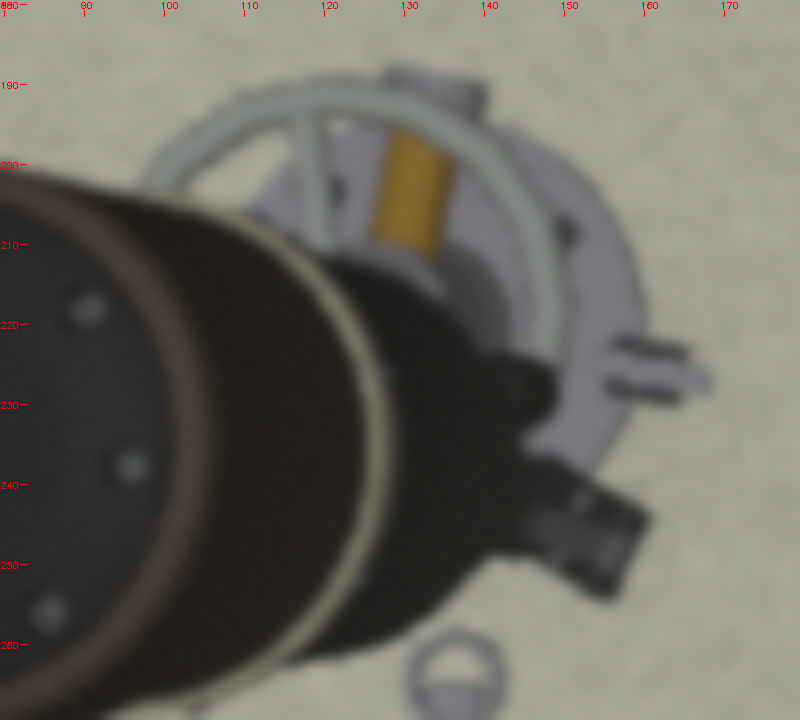

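View pics/s6.png

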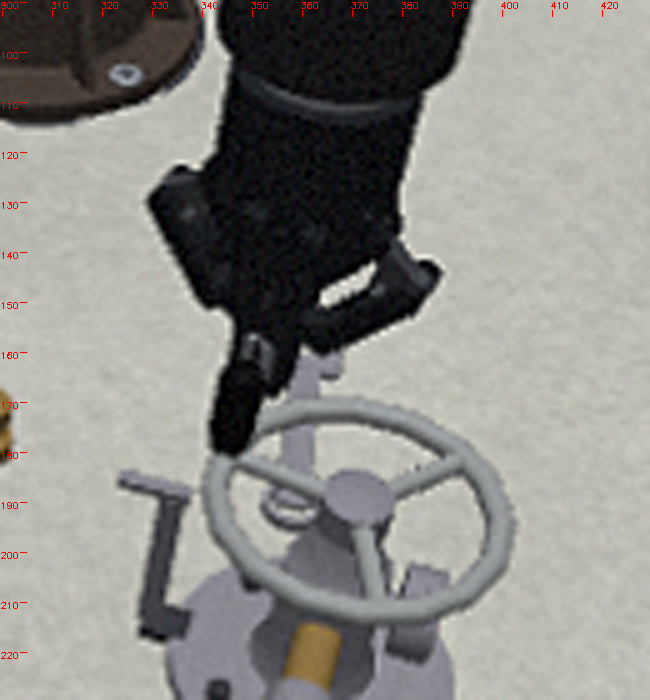

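```bash
python3 -m jog '[[1,[0,4.34,1.22],[-4,0,0]],[1,[0,4.34,1.22],[-4,0,0]],[1,[0,0,0],[0,0,0]],[1,[0,0,0],[0,0,0]]]'
cat >> h.py <<'E'
def polar(f):
    rs=np.arange(18,56,1.0); an=np.radians(np.arange(0,360,0.5))
    pts=[[proj(f,[AX[0]+r*np.cos(a),AX[1]+r*np.sin(a),120]) for a in an] for r in rs]
    m=np.array(pts,np.float32)
    return cv2.remap(cv2.cvtColor(f["img"],cv2.COLOR_RGB2GRAY),m[...,0],m[...,1],cv2.INTER_CUBIC)
E
python3 -c "
from h import *
plan(sg=1)
t=grab_frame('top'); s=grab_frame('scene')
crop(t,80,180,100,90,'t7.png',8); crop(s,300,90,130,140,'s7.png',5)"
```

```text
time: 17.35
tcp_pos: [496.9, 146.1, 139.3]
orientation: [-0.563, -0.428, 0.563, -0.428]
wrist_force: [-0.2, -0.3, -0.4]
gripper_width: 0.001
t 17.35 tcp [496.9 146.1 139.3] yaw_y -15.5 F [-0.2 -0.3 -0.4] j6 36.4 grip 0.001 tilt [ 1.e-04 -1.e-04 -1.e+00]
rad 64.4 ang -23.34
axis in body n,in 19.51 61.34 wheel est -3.86 yaw wheel -5.7 side 0.6
```

View pics/s7.png

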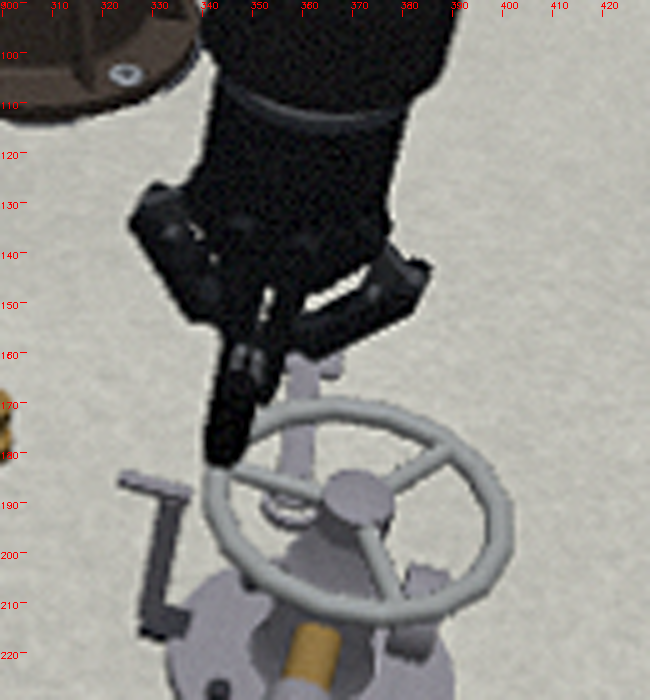

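```bash
cat >> h.py <<'E'
def pol(name,f,ox=300,oy=90,s=5,ax=AX,a0=0,a1=360):
    g=cv2.imread("pics/"+name,0); rs=np.arange(20,54,1.0); an=np.radians(np.arange(a0,a1,0.25))
    m=np.array([[(proj(f,[ax[0]+r*np.cos(a),ax[1]+r*np.sin(a),120])-[ox,oy])*s+(s-1)/2 for a in an] for r in rs],np.float32)
    return cv2.remap(g,m[...,0],m[...,1],cv2.INTER_LINEAR).astype(float)
def spokes(name,f,**k):
    """shift of spokes vs s1.png / t_w.png initial"""
    P=pol(name,f,**k); return P
E
python3 - <<'E'
from h import *
s=grab_frame("scene")
ax=np.array([533.5,200.7])
# windows around each spoke (world ang): -99.75, 20.25, 140.25
for c in (-99.75,20.25,140.25):
    A=pol("s1.png",s,ax=ax,a0=c-8,a1=c+8)
    for n in("s6.png","s7.png"):
        B=pol(n,s,ax=ax,a0=c-28,a1=c+28)
        r=cv2.matchTemplate(B.astype(np.float32),A.astype(np.float32),cv2.TM_CCOEFF_NORMED)[0]
        i=r.argmax(); print(c,n,"shift",i*.25-20,r.max().round(3))
E
```

```text
-99.75 s6.png shift -11.25 0.971
-99.75 s7.png shift -3.25 0.982
20.25 s6.png shift -11.25 0.947
20.25 s7.png shift -2.75 0.959
140.25 s6.png shift -10.5 0.913
140.25 s7.png shift -2.5 0.917
```

```bash
python3 -m jog '[[1,[0,1.3,0.4],[-1.2,0,0]],[1,[0,1.2,0.4],[-1.1,0,0]],[1,[0,0,0],[0,0,0]],[1,[0,0,0],[0,0,0]]]'
cat > cmp.py <<'E'
from h import *
import sys
s=grab_frame("scene"); crop(s,300,90,130,140,sys.argv[1],5)
ax=np.array([533.5,200.7])
for c in (-99.75,20.25,140.25):
    A=pol("s1.png",s,ax=ax,a0=c-8,a1=c+8)
    B=pol(sys.argv[1],s,ax=ax,a0=c-18,a1=c+18)
    r=cv2.matchTemplate(B.astype(np.float32),A.astype(np.float32),cv2.TM_CCOEFF_NORMED)[0]
    i=r.argmax(); k=(r[i-1]-r[i+1])/(2*(r[i-1]-2*r[i]+r[i+1])); print(c,"shift",((i+k)*.25-10).round(2),r.max().round(3))
plan(sg=1)
E
python3 cmp.py s8.png
```

```text
time: 17.9
tcp_pos: [499.1, 144.6, 139.3]
orientation: [-0.553, -0.44, 0.554, -0.44]
wrist_force: [-1.6, 0.5, 0.7]
gripper_width: -0.001
-99.75 shift -0.72 0.99
20.25 shift -0.47 0.984
140.25 shift -0.66 0.899
t 17.95 tcp [499.  144.6 139.3] yaw_y -13.0 F [-2.   0.5  1.3] j6 39.1 grip 0.002 tilt [-1.e-04 -0.e+00 -1.e+00]
rad 64.4 ang -21.02
axis in body n,in 19.63 61.36 wheel est -1.55 yaw wheel -3.28 side 0.6
```

```bash
python3 -m jog '[[1,[0,0.6,0],[0,0,0]],[1,[0,0,0],[0,0,0]],[1,[0,0,0],[0,0,0]]]'; python3 cmp.py s9.png
```

```text
time: 18.25
tcp_pos: [499.7, 144.5, 139.3]
orientation: [-0.553, -0.44, 0.553, -0.44]
wrist_force: [-2.2, 0.4, 1.7]
gripper_width: -0.0
-99.75 shift -0.21 0.994
20.25 shift -0.04 0.996
140.25 shift 0.02 0.99
t 18.3 tcp [499.6 144.5 139.3] yaw_y -13.0 F [-2.7  0.4  1.7] j6 39.2 grip 0.0 tilt [-1.e-04 -1.e-04 -1.e+00]
rad 64.3 ang -20.47
axis in body n,in 19.01 61.41 wheel est -0.97 yaw wheel -3.27 side 0.5
```

```bash
python3 -m jog '[[1,[0,-4,0],[0,0,0]],[1,[0,-8,0],[0,0,0]],[1,[-30,0,0],[0,0,0]],[1,[-40,0,0],[0,0,0]],[1,[-30,0,0],[0,0,0]],[1,[0,0,0],[0,0,0]],[1,[0,0,0],[0,0,0]]]'; python3 cmp.py s10.png
python3 -c "
from h import *
t=grab_frame('top');crop(t,85,180,90,80,'t10.png',8)"
```

```text
time: 19.0
tcp_pos: [487.7, 147.5, 239.8]
orientation: [0.554, 0.44, -0.553, 0.44]
wrist_force: [0.3, 0.2, 0.3]
gripper_width: 0.003
-99.75 shift -0.13 0.995
20.25 shift -0.03 0.995
140.25 shift -0.03 0.988
t 19.05 tcp [487.3 147.2 238.9] yaw_y -13.0 F [-0.8  0.  -0.4] j6 38.1 grip 0.0 tilt [-3.e-04  3.e-04 -1.e+00]
rad 69.2 ang -30.5
axis in body n,in 31.65 61.5 wheel est -12.69 yaw wheel -3.26 side -0.3
```

View pics/s10.png

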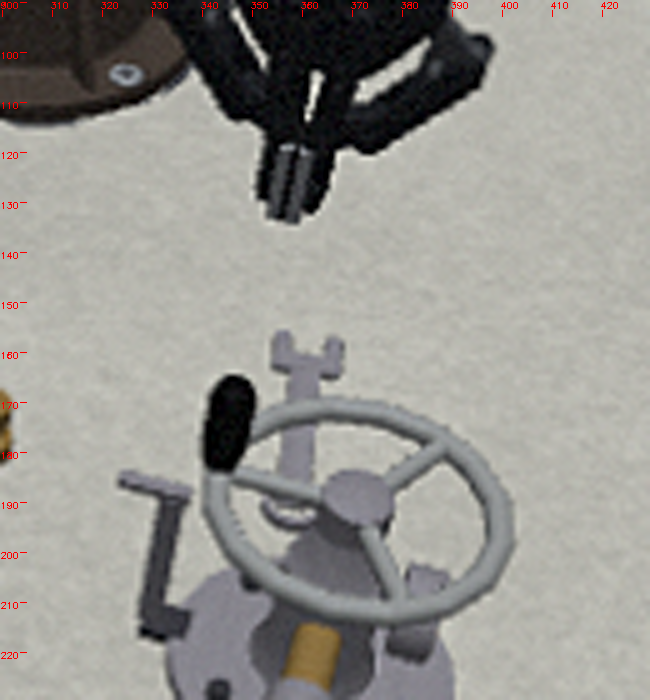

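View pics/t10.png

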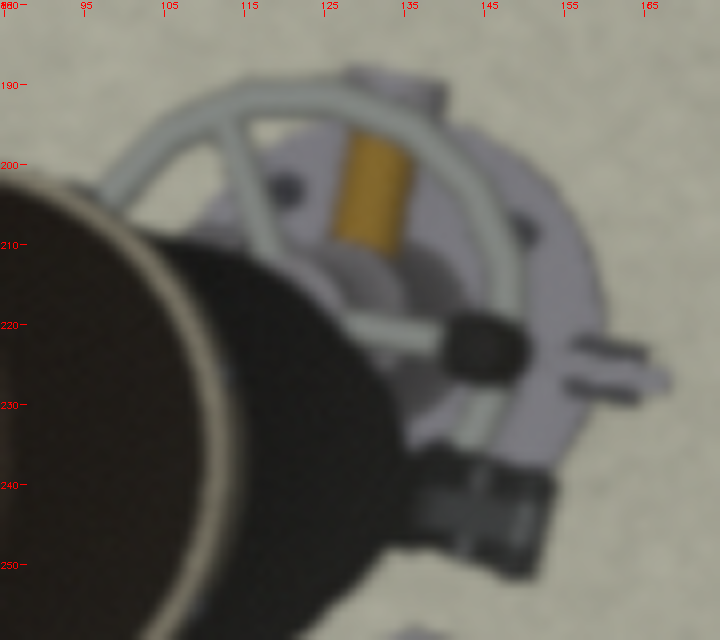

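```bash
python3 -m jog '[[1,[0,12,39.2],[0,0,0]],[1,[0,12,39.2],[0,0,0]],[1,[0,12,39.2],[0,0,0]],[1,[0,12,39.2],[0,0,0]],[1,[0,12,39.2],[0,0,0]],[1,[0,12,39.2],[0,0,0]],[1,[0,12,39.2],[0,0,0]]]'
python3 -m jog '[[1,[40,0,0],[0,0,0]],[1,[40,0,0],[0,0,0]],[1,[30,0,0],[0,0,0]],[1,[10,0,0],[0,0,0]],[1,[0,0,0],[0,0,0]],[1,[0,0,0],[0,0,0]],[1,[0,0,0],[0,0,0]]]'
python3 -c "
from h import *
body([507.2,-138.5,105])
s=grab_frame('scene');crop(s,165,110,100,115,'s11.png',5)
t=grab_frame('top');crop(t,240,190,95,90,'t11.png',6)"
```

```text
time: 19.8
tcp_pos: [507.3, -140.7, 238.0]
orientation: [-0.553, -0.441, 0.554, -0.44]
wrist_force: [0.6, 0.5, -0.4]
gripper_width: 0.002
time: 20.5
tcp_pos: [509.2, -138.9, 120.9]
orientation: [0.554, 0.44, -0.553, 0.441]
wrist_force: [0.9, 0.6, 0.2]
gripper_width: -0.0
t 20.5 tcp [ 509.2 -138.9  120.9] yaw_y -13.0 F [0.9 0.6 0.2] j6 70.9 grip -0.0 tilt [ 2.6e-03 -1.0e-04 -1.0e+00]
rad 339.7 ang 5.9
body shift [15.9 -2.1  0.1]
```

View pics/s11.png

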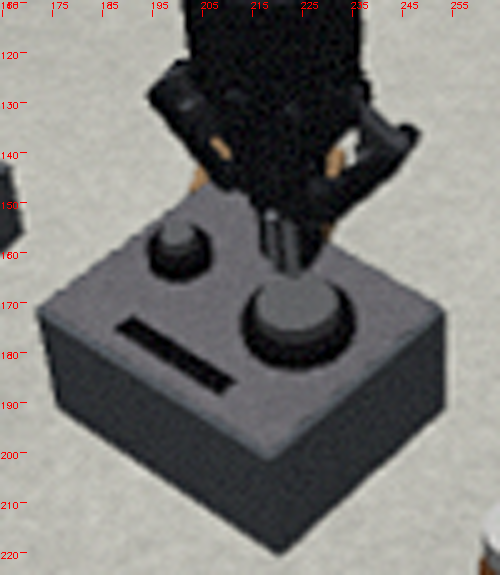

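View pics/t11.png

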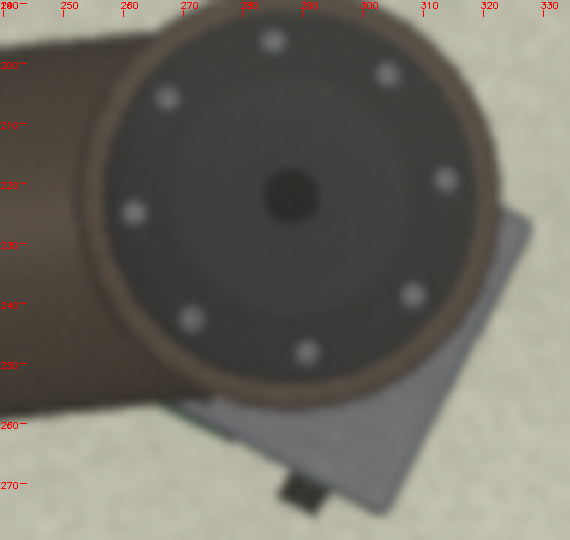

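```bash
python3 -m jog '[[1,[6,0,0],[0,0,0]],[1,[6,0,0],[0,0,0]],[1,[6,0,0],[0,0,0]],[1,[0,0,0],[0,0,0]],[1,[0,0,0],[0,0,0]]]'
for i in 1; do python3 -m jog '[[1,[2,0,0],[0,0,0]],[1,[0,0,0],[0,0,0]]]'
python3 -m jog '[[1,[2,0,0],[0,0,0]],[1,[0,0,0],[0,0,0]]]'
python3 -m jog '[[1,[2,0,0],[0,0,0]],[1,[0,0,0],[0,0,0]]]'; done
```

```text
time: 21.1
tcp_pos: [507.9, -139.1, 101.0]
orientation: [-0.553, -0.44, 0.554, -0.44]
wrist_force: [-0.4, -0.2, 0.5]
gripper_width: 0.0
time: 21.3
tcp_pos: [508.0, -139.1, 99.2]
orientation: [-0.553, -0.44, 0.553, -0.44]
wrist_force: [-0.2, 1.0, -0.2]
gripper_width: 0.002
time: 21.5
tcp_pos: [508.1, -139.1, 97.2]
orientation: [0.553, 0.44, -0.553, 0.44]
wrist_force: [-0.3, -0.4, 0.5]
gripper_width: 0.004
time: 21.7
tcp_pos: [508.2, -139.1, 95.3]
orientation: [0.553, 0.44, -0.553, 0.44]
wrist_force: [-0.4, 0.4, 3.1]
gripper_width: 0.003
```

```bash
for i in 1; do python3 -m jog '[[1,[2,0,0],[0,0,0]],[1,[0,0,0],[0,0,0]]]'
python3 -m jog '[[1,[2,0,0],[0,0,0]],[1,[0,0,0],[0,0,0]]]'
python3 -m jog '[[1,[1,0,0],[0,0,0]],[1,[0,0,0],[0,0,0]]]'; done | grep -v -e ori -e grip
```

```text
time: 21.9
tcp_pos: [508.2, -139.1, 93.3]
wrist_force: [0.2, 0.7, 4.1]
time: 22.1
tcp_pos: [508.2, -139.1, 91.3]
wrist_force: [-0.8, 0.5, 3.6]
time: 22.3
tcp_pos: [508.3, -139.1, 91.0]
wrist_force: [-1.7, 1.7, 10.4]
```

```bash
python3 -m jog '[[1,[1,0,0],[0,0,0]],[1,[0,0,0],[0,0,0]],[1,[0,0,0],[0,0,0]]]'
python3 -c "
from h import *
s=grab_frame('scene');crop(s,165,110,100,115,'s12.png',5)"
python3 -m jog '[[1,[-5,0,0],[0,0,0]],[1,[-10,0,0],[0,0,0]],[1,[-30,0,0],[0,0,0]],[1,[-40,0,0],[0,0,0]],[1,[-40,0,0],[0,0,0]],[1,[0,-40,0],[0,0,0]],[1,[0,-40,0],[0,0,0]]]'
python3 -m jog '[[1,[0,-40,0],[0,0,0]],[1,[0,0,0],[0,0,0]],[1,[0,0,0],[0,0,0]]]'
python3 cmp.py s13.png
python3 -c "
from h import *
for n in ('scene','top'):
    s=grab_frame(n);crop(s,0,0,512,384,n+'_end.png',1)"
```

```text
time: 22.6
tcp_pos: [508.3, -139.1, 90.9]
orientation: [0.553, 0.44, -0.553, 0.441]
wrist_force: [-5.3, 2.3, 17.9]
gripper_width: -0.002
time: 23.35
tcp_pos: [429.8, -120.8, 214.9]
orientation: [0.554, 0.44, -0.553, 0.44]
wrist_force: [-0.7, 1.4, 0.2]
gripper_width: 0.003
time: 23.65
tcp_pos: [390.6, -111.9, 215.0]
orientation: [0.554, 0.44, -0.553, 0.441]
wrist_force: [0.4, -0.0, -0.3]
gripper_width: -0.002
-99.75 shift -0.14 0.993
20.25 shift -0.09 0.994
140.25 shift 0.0 0.988
t 23.7 tcp [ 391.4 -111.9  214.9] yaw_y -13.0 F [ 0.3  0.4 -0.4] j6 64.9 grip -0.001 tilt [ 1.3e-03  2.0e-04 -1.0e+00]
rad 342.2 ang -14.52Traceback (most recent call last):
  File "cmp.py", line 10, in <module>
    plan(sg=1)
    ~~~~^^^^^^
  File "h.py", line 38, in plan
    th=brentq(f,c-.8,c+.8); hc=AX+62*np.array([np.cos(T0+th),np.sin(T0+th)])-p[:2]
    r = _zeros._brentq(f, a, b, xtol, rtol, maxiter, args, full_output, disp)
ValueError: f(a) and f(b) must have different signs
```

View pics/s12.png

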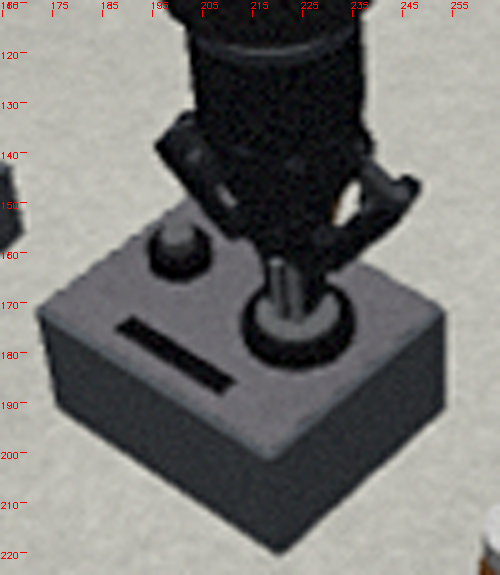

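View pics/scene_end.png

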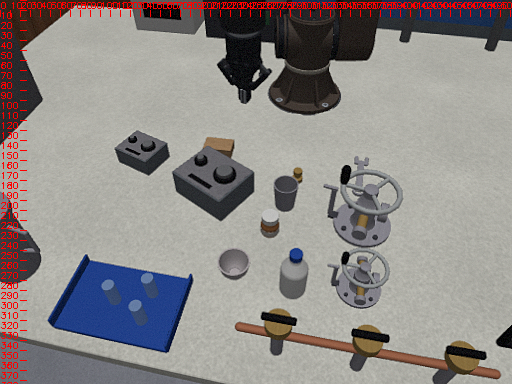

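View pics/top_end.png

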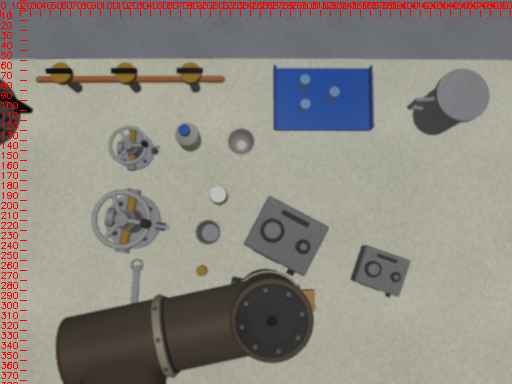

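The button is back up, nothing else has moved, and the handle is in line with the pointer, so I'm handing it in.

```bash
python3 -c "
from cell import finish_job
print(finish_job())"
```

```text
the job is handed in; nothing more can be done
None
```

The valve is open by one full turn, the large button has been pressed once, and the job is handed in at about 24 s of the 62 s allowed.

- **Wheel:** I pushed the handle anticlockwise with the shut fingers, in two strokes at about 2–4 N, and finished in small nudges from below the target. Matching the spokes against the starting picture puts the wheel 0 to 0.14° short of a full turn. In the overhead picture taken after backing off, the handle is at its starting pixel.
- **Disagreement:** the finger-contact estimate just before I backed off read about 1° short. I trusted the pictures and did not push further.
- **Button:** I pressed the large button after the wheel was set. It met its stop after about 5 mm of finger travel from first contact, and I held it there at 18 N. Pictures show it back up, and the fingers stayed clear of the small button.
- **Everything else:** the loose items look unmoved in the last pictures. The arm hid part of the cardboard box and the wrench from the overhead camera, so for those I relied on the scene view. The arm stands clear of everything.
- **Script error:** my last check script failed on its contact estimate, because the arm was no longer near the wheel. The spoke check had already run by then.

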